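# Lay the anti-vibration pads for a compact washer and check them with the level

## Task

Get the drip tray ready for the compact washer: take the rubber-cork pads off the stack one at a time and lay one flat and square inside each foot outline that is still empty, leaving the pad already laid, the spare pads, the bottle, the cup and the spanner where they are. Then stand the yellow spirit level, upright as it is, across the middle of the two front pads (the pair on the drain-spout side), centred and square to the tray, and let go.

Things in the scene. Friction and masses are not known exactly. Their poses are not given: they have to be found in the camera images.
- tray: grey plastic drip tray fixed to the worktop, 300 mm (its x) by 380 mm (its y), floor 5 mm thick, rim 6 mm thick and 20 mm high; a blue drain spout sticks 30 mm out of the middle of its front (-x) side, which roughly faces the robot. Origin at the centre of its underside, on the worktop. The outlines are centred 70 mm either side along x, 90 mm either side along y.
- front_rest (a point): point in the tray's frame 70 mm from its centre towards the spout and 20 mm above the worktop: midway between the centres of the two front outlines, at the height of the top of laid pads, where the underside of the level must come. Axes as the tray's.
- mark_a: foot outline printed in dark blue on the tray floor, 74 mm (its x) by 104 mm (its y): a pad fits inside with 7 mm to spare all round; small foot circle in the middle. One of four in a 2 x 2 pattern; which corner varies. Origin at its centre, on the tray floor (5 mm above the worktop); axes parallel to the tray's. This one holds the pad already laid.
- mark_b: foot outline printed in dark blue on the tray floor, 74 mm (its x) by 104 mm (its y): a pad fits inside with 7 mm to spare all round; small foot circle in the middle. One of four in a 2 x 2 pattern; which corner varies. Origin at its centre, on the tray floor (5 mm above the worktop); axes parallel to the tray's. This one is empty.
- mark_c: foot outline printed in dark blue on the tray floor, 74 mm (its x) by 104 mm (its y): a pad fits inside with 7 mm to spare all round; small foot circle in the middle. One of four in a 2 x 2 pattern; which corner varies. Origin at its centre, on the tray floor (5 mm above the worktop); axes parallel to the tray's. This one is empty.
- mark_d: foot outline printed in dark blue on the tray floor, 74 mm (its x) by 104 mm (its y): a pad fits inside with 7 mm to spare all round; small foot circle in the middle. One of four in a 2 x 2 pattern; which corner varies. Origin at its centre, on the tray floor (5 mm above the worktop); axes parallel to the tray's. This one is empty.
- pad_1: pad of black rubber, brown cork, black rubber in layers, 60 mm along its x, 90 mm along its y, 15 mm thick, about 85 g, ribbed top; origin at the centre of its underside, z up. Top of the stack of five at the start (pad_1 top, pad_5 bottom; the pads lie a few mm and a few degrees askew on one another; the stack is 75 mm tall and stands on the carton, 4 mm above the worktop).
- pad_2: pad of black rubber, brown cork, black rubber in layers, 60 mm along its x, 90 mm along its y, 15 mm thick, about 85 g, ribbed top; origin at the centre of its underside, z up. Second from the top of the stack.
- pad_3: pad of black rubber, brown cork, black rubber in layers, 60 mm along its x, 90 mm along its y, 15 mm thick, about 85 g, ribbed top; origin at the centre of its underside, z up. Third from the top of the stack.
- pad_4: pad of black rubber, brown cork, black rubber in layers, 60 mm along its x, 90 mm along its y, 15 mm thick, about 85 g, ribbed top; origin at the centre of its underside, z up. Fourth in the stack: a spare, stays there.
- pad_5: pad of black rubber, brown cork, black rubber in layers, 60 mm along its x, 90 mm along its y, 15 mm thick, about 85 g, ribbed top; origin at the centre of its underside, z up. Bottom of the stack: a spare, stays there.
- pad_laid: pad of black rubber, brown cork, black rubber in layers, 60 mm along its x, 90 mm along its y, 15 mm thick, about 85 g, ribbed top; origin at the centre of its underside, z up. It already lies in the outline mark_a, and stays there.
- level: yellow torpedo spirit level with aluminium top and bottom rails and green vials, 230 mm long along its x, 24 mm wide along its y, 42 mm high, about 0.2 kg, symmetric end to end; stands upright (its 24 mm wide underside down) on the carton, 4 mm above the worktop. Origin at the centre of its underside, z up.
- carton: flattened brown shipping carton fixed to the worktop, 300 x 340 x 4 mm; the stack and the level stand on it, side by side in either order. Origin at the centre of its underside.
- bottle: cream stain-remover bottle with blue cap, 66 mm across, 170 mm tall, upright beyond the work; leave alone. Origin at the centre of its base.
- cup: blue dosing cup, 64 mm across, 55 mm tall, upright beyond the work; leave alone. Origin at the centre of its base.
- spanner: steel spanner, 150 mm long, lying flat beyond the work; leave alone. Origin at the middle of its underside.

How it is judged (in metres and radians):
On the way, in this order (a step that is already met when the one before it is completed fails the run):
1. the top pad lies flat inside an empty outline while the next one is still on the stack (((horizontal distance between pad_1 and mark_b below 0.012 m and z of pad_1 in the frame of mark_b between -0.004 and 0.004 m and angle between the x axis of pad_1 and the x axis of mark_b, either way round below 0.18 rad and angle between pad_1's own z axis and vertical below 0.06 rad) or (horizontal distance between pad_1 and mark_c below 0.012 m and z of pad_1 in the frame of mark_c between -0.004 and 0.004 m and angle between the x axis of pad_1 and the x axis of mark_c, either way round below 0.18 rad and angle between pad_1's own z axis and vertical below 0.06 rad) or (horizontal distance between pad_1 and mark_d below 0.012 m and z of pad_1 in the frame of mark_d between -0.004 and 0.004 m and angle between the x axis of pad_1 and the x axis of mark_d, either way round below 0.18 rad and angle between pad_1's own z axis and vertical below 0.06 rad)) and distance of pad_2 from where it was at the start of the episode below 0.03 m), for 0.2 s.
2. the second pad lies flat inside an empty outline while the third is still on the stack (((horizontal distance between pad_2 and mark_b below 0.012 m and z of pad_2 in the frame of mark_b between -0.004 and 0.004 m and angle between the x axis of pad_2 and the x axis of mark_b, either way round below 0.18 rad and angle between pad_2's own z axis and vertical below 0.06 rad) or (horizontal distance between pad_2 and mark_c below 0.012 m and z of pad_2 in the frame of mark_c between -0.004 and 0.004 m and angle between the x axis of pad_2 and the x axis of mark_c, either way round below 0.18 rad and angle between pad_2's own z axis and vertical below 0.06 rad) or (horizontal distance between pad_2 and mark_d below 0.012 m and z of pad_2 in the frame of mark_d between -0.004 and 0.004 m and angle between the x axis of pad_2 and the x axis of mark_d, either way round below 0.18 rad and angle between pad_2's own z axis and vertical below 0.06 rad)) and distance of pad_3 from where it was at the start of the episode below 0.03 m), for 0.2 s.
3. the third pad lies flat inside the last empty outline (((horizontal distance between pad_3 and mark_b below 0.012 m and z of pad_3 in the frame of mark_b between -0.004 and 0.004 m and angle between the x axis of pad_3 and the x axis of mark_b, either way round below 0.18 rad and angle between pad_3's own z axis and vertical below 0.06 rad) or (horizontal distance between pad_3 and mark_c below 0.012 m and z of pad_3 in the frame of mark_c between -0.004 and 0.004 m and angle between the x axis of pad_3 and the x axis of mark_c, either way round below 0.18 rad and angle between pad_3's own z axis and vertical below 0.06 rad) or (horizontal distance between pad_3 and mark_d below 0.012 m and z of pad_3 in the frame of mark_d between -0.004 and 0.004 m and angle between the x axis of pad_3 and the x axis of mark_d, either way round below 0.18 rad and angle between pad_3's own z axis and vertical below 0.06 rad))), for 0.2 s.
4. the level stands across the two front pads (x of level in the frame of front_rest between -0.022 and 0.022 m and y of level in the frame of front_rest between -0.04 and 0.04 m and z of level in the frame of front_rest between -0.005 and 0.005 m and angle between the x axis of level and the y axis of tray, either way round below 0.15 rad and angle between level's own z axis and vertical below 0.06 rad), for 0.2 s.
At the end, for the whole second after the job is handed in: A pad flat in each outline (12 mm, 0.18 rad); level upright across the two front pads (22 mm off their centre line, 40 mm along it, 0.15 rad, underside within 5 mm of the pad tops); all at rest; laid pad, two spares, bottle, cup and spanner within 30 mm of their starts (all of step 4 and horizontal distance between pad_laid and mark_a below 0.012 m and z of pad_laid in the frame of mark_a between -0.004 and 0.004 m and angle between the x axis of pad_laid and the x axis of mark_a, either way round below 0.18 rad and angle between pad_laid's own z axis and vertical below 0.06 rad and ((horizontal distance between pad_1 and mark_b below 0.012 m and z of pad_1 in the frame of mark_b between -0.004 and 0.004 m and angle between the x axis of pad_1 and the x axis of mark_b, either way round below 0.18 rad and angle between pad_1's own z axis and vertical below 0.06 rad) or (horizontal distance between pad_2 and mark_b below 0.012 m and z of pad_2 in the frame of mark_b between -0.004 and 0.004 m and angle between the x axis of pad_2 and the x axis of mark_b, either way round below 0.18 rad and angle between pad_2's own z axis and vertical below 0.06 rad) or (horizontal distance between pad_3 and mark_b below 0.012 m and z of pad_3 in the frame of mark_b between -0.004 and 0.004 m and angle between the x axis of pad_3 and the x axis of mark_b, either way round below 0.18 rad and angle between pad_3's own z axis and vertical below 0.06 rad)) and ((horizontal distance between pad_1 and mark_c below 0.012 m and z of pad_1 in the frame of mark_c between -0.004 and 0.004 m and angle between the x axis of pad_1 and the x axis of mark_c, either way round below 0.18 rad and angle between pad_1's own z axis and vertical below 0.06 rad) or (horizontal distance between pad_2 and mark_c below 0.012 m and z of pad_2 in the frame of mark_c between -0.004 and 0.004 m and angle between the x axis of pad_2 and the x axis of mark_c, either way round below 0.18 rad and angle between pad_2's own z axis and vertical below 0.06 rad) or (horizontal distance between pad_3 and mark_c below 0.012 m and z of pad_3 in the frame of mark_c between -0.004 and 0.004 m and angle between the x axis of pad_3 and the x axis of mark_c, either way round below 0.18 rad and angle between pad_3's own z axis and vertical below 0.06 rad)) and ((horizontal distance between pad_1 and mark_d below 0.012 m and z of pad_1 in the frame of mark_d between -0.004 and 0.004 m and angle between the x axis of pad_1 and the x axis of mark_d, either way round below 0.18 rad and angle between pad_1's own z axis and vertical below 0.06 rad) or (horizontal distance between pad_2 and mark_d below 0.012 m and z of pad_2 in the frame of mark_d between -0.004 and 0.004 m and angle between the x axis of pad_2 and the x axis of mark_d, either way round below 0.18 rad and angle between pad_2's own z axis and vertical below 0.06 rad) or (horizontal distance between pad_3 and mark_d below 0.012 m and z of pad_3 in the frame of mark_d between -0.004 and 0.004 m and angle between the x axis of pad_3 and the x axis of mark_d, either way round below 0.18 rad and angle between pad_3's own z axis and vertical below 0.06 rad)) and distance of each of pad_laid, pad_4, pad_5, bottle, cup, spanner from where it was at the start of the episode below 0.03 m and linear speed of each of pad_1, pad_2, pad_3, pad_laid, level below 0.02 m/s); the robot touches nothing.
It fails at once if the pad already laid is moved by more than 30 mm (distance of pad_laid from where it was at the start of the episode above 0.03 m).
It fails at once if a spare pad is moved by more than 30 mm (distance of any of pad_4, pad_5 from where it was at the start of the episode above 0.03 m).
It fails at once if the bottle, cup or spanner is moved by more than 30 mm (distance of any of bottle, cup, spanner from where it was at the start of the episode above 0.03 m).
It also fails if it takes over 72 s, if anything falls off the work surface, if the arm or the gripper's body presses on something with over 40 N, if the wrist force passes 120 N, or if a joint passes its speed limit or range.

## Robot

A 6-joint arm with a two-finger parallel gripper is mounted at the origin on the work surface. World frame = base frame: x ahead of the robot, y to its left, z up, the work surface at z = 0. Lengths are in mm, angles in rad, forces in N, time in s.
With the tool pointing down it reaches from about 400 to 925 mm from the base axis. Payload 12.5 kg.
Tool frame: the origin (TCP) lies at the very end of the fingers, on their centre line; the grasp point (between the pads) lies 19 mm behind it; z points along the fingers, y is the line along which they close (so a half turn about z gives the same grasp; the last joint's range is limited). The gripper opens to 95 mm and grips with 3 to 60 N. Pads are 20 mm wide; open, the fingers measure 119 mm over their backs; the gripper's body (75 mm by 180 mm) begins 59 mm behind the grasp point.
Start: joints at [-1.405, 0.491, 1.559, -0, 1.092, -0.106], TCP at [167.814, -602.068, 214.661] pointing down, gripper open.
Joint ranges: [-3.1, 3.1], [-0.84, 2.19], [0.05, 2.79], [-1.13, 4.28], [0.06, 2.93], [-2.69, 2.69]. Speed limits (rad/s): [2.22, 2.22, 2.79, 3.14, 3.14, 3.14].

## Interface

Orientations are given as [roll, pitch, yaw] about the fixed x, y, z axes, in that order (R = Rz(yaw) Ry(pitch) Rx(roll)).
In Python, from cell import env, viewer, order, telemetry gives the robot as it stands (env), with the cameras (viewer), the job (order) and the readings (telemetry).
- The arm moves only by the shell command python3 steer.py, which reads ROWS from standard input. ROWS is a JSON list of rows, 1 to 5 of them, each written [[dx, dy, dz], turn, opening]: dx, dy, dz in shares of 1000 mm (1.0 is 1000 mm), then a turn about the tool's z in normalised numbers (1 is 120 degrees), then the opening from 0.0 (shut) to 1.0 (fully open); each row is the pose to reach, as a shift and turn from the pose commanded when the command began, along the tool's axes at that moment; what a row does not reach only later rows make up. A row lasts 1/12 s, in which the tool goes at most 41.7 mm and 0.125 rad, less where a joint would pass 70% of its speed; a pose out of reach is approached as far as the arm can. The fingers move at their own pace and stop on an object; the grip force is fixed at half the most. Time passes only in rows, so rows that do not move let the fingers close. It prints the time, the measured TCP pose, the force, the opening and the grip force at its end. Input that does not fit is refused with a message, and nothing moves.
- telemetry.state(): the state, without advancing time (a new reading comes with each control period).
- viewer.read_camera(name): name is "scene" or "top"; returns (picture, depth): 400x640x3 uint8, red, green, blue; 400x640 float32, mm along the optical axis (not along the pixel's ray), 0 where there is no reading.
- viewer.camera_info(name): a dict with "vertical_fov" (degrees; the focal length in pixels is half the picture's height over the tangent of half this angle, whatever the lens; pixels are square), "cx", "cy" (the principal point, pixels), "origin" and "attitude" of the camera in the world. Camera axes: x right, y down, z forward; pixel columns grow to the right and rows downward; lengths in mm; the calibration is good to about 2 mm. A picture is of the moment at which its call begins. camera_info takes no time and is no camera call.
- order.job_done(): hands the job in; it is judged then, once.
The state is a dict: "t": time; "joints": joint angles; "qvel": joint speeds; "tau": joint torques, N m; "eef_pos": TCP position; "tcp_rot": TCP orientation; "ft_force": force on the tool from outside, world axes, zero at the start; "moment": the same for the moment, N m; "opening": opening from 0.0 (shut) to 1.0 (fully open); "grip_force": force on a finger pad.
Only numpy, scipy, OpenCV 4.12 (cv2) and the standard library are available. Lean on these libraries where they do the work, as an engineer would, in place of code of your own. Each camera call takes 0.05 s, during which the arm holds its last target. There are 200 camera calls.

## Working session

There is one attempt and no reset: what is moved stays moved. The work goes in short steps, Python scripts to look and compute and a shell command to move; the robot and the scene stay as the last step left them, time stands still between calls to the robot, and variables do not carry over. Pictures are saved under pics/ and viewed, at most 10 in all, crops included, and the job is handed in when it is done.

```bash
ls; mkdir -p pics; cat > h.py <<'E'
import numpy as np, cv2
from scipy.spatial.transform import Rotation as R
from cell import env, viewer, order, telemetry
def cam(name,save=None):
    p,d=viewer.read_camera(name)
    if save: cv2.imwrite('pics/'+save+'.png',cv2.cvtColor(p,cv2.COLOR_RGB2BGR))
    return p,d
def cloud(name,d):
    i=viewer.camera_info(name); f=200/np.tan(np.radians(i['vertical_fov'])/2)
    v,u=np.mgrid[0:400,0:640]
    P=np.stack([(u-i['cx'])*d/f,(v-i['cy'])*d/f,d],-1)
    A=np.array(i['attitude'])
    M=R.from_euler('xyz',A).as_matrix() if A.shape==(3,) else A
    return P@M.T+np.array(i['origin'])
E
python3 - <<'E'
from h import *
for n in('top','scene'):
    print(viewer.camera_info(n)); p,d=cam(n,n+'0'); np.savez('pics/'+n+'0.npz',p=p,d=d,c=cloud(n,d))
print(telemetry.state())
E
```

```text
cell.py
pics
steer.py
{'vertical_fov': 49.68836894030159, 'cx': 314.71097049627053, 'cy': 203.94766634789434, 'origin': array([ 463.97399173,   -3.15886013, 1043.61280026]), 'attitude': array([-2.95189505, -0.00365382, -1.55284382])}
{'vertical_fov': 44.54322868743342, 'cx': 321.33251399655614, 'cy': 197.4784557110649, 'origin': array([1262.07468615,  -69.01834573,  905.91716492]), 'attitude': array([-2.50034853,  0.00521589,  1.42613982])}
{'t': 0.1, 'joints': array([-1.40458638e+00,  4.91494505e-01,  1.55940583e+00, -1.14931163e-05,
        1.09169411e+00, -1.05591297e-01]), 'qvel': array([ 0.00148188, -0.00278541, -0.00061148, -0.00097387,  0.00063104,
        0.00045287]), 'tau': array([ 4.31757770e-03, -6.13623047e+01, -2.58606952e+01,  6.94472878e-02,
        4.70095722e-02, -6.40763005e-05]), 'eef_pos': array([ 167.77934277, -601.82839174,  214.11718559]), 'tcp_rot': array([-3.14059537e+00, -9.54470596e-05,  2.71806495e-01]), 'ft_force': array([0.98013706, 0.07272732, 0.41721152]), 'moment': array([-0.03942016, -0.04780164, -0.02207319]), 'grip_force': 0.0, 'opening': 0.997688476737399}
```

View pics/top0.png

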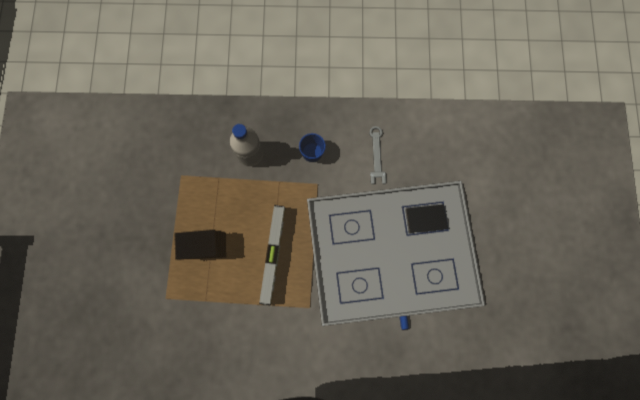

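View pics/scene0.png

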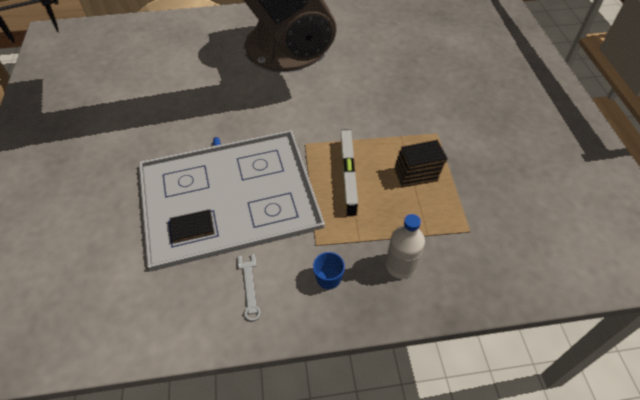

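The top picture shows the stack at pixel (200,245), the level from (279,207) to (266,303), and the tray centred near (396,253) with its spout at (405,323). The laid pad is at (427,219), and the empty outlines are at (352,227), (360,285) and (435,276). The bottle, cup and spanner lie beyond the work.

```bash
python3 - <<'E'
from h import *
for n in('top','scene'):
    z=np.load(f'pics/{n}0.npz'); c=z['c'];p=z['p'];d=z['d']
    print(n)
    def rect(m,l):
        q=c[m]; r=cv2.minAreaRect(q[:,:2].astype(np.float32)); print(l,m.sum(),np.round(r[0],1),np.round(r[1],1),round(r[2],2),'z',np.round(np.median(q[:,2]),1))
    print('floor/table z', [np.round(c[v,u],1) for v,u in ([(255,395),(350,250),(240,352),(280,300)] if n=='top' else [(190,230),(100,150)])])
    # stack top
    if n=='top':
        B={'stack':(225,265,165,235),'level':(200,310,255,290),'laid':(198,238,400,455)}
        for k,(a,b,e,f) in B.items():
            m=np.zeros(d.shape,bool); m[a:b,e:f]=1
            lo,hi={'stack':(72,90),'level':(40,52),'laid':(14,28)}[k]
            m&=(d>0)&(c[...,2]>lo)&(c[...,2]<hi); rect(m,k)
        circ=[(352,227),(360,285.5),(435,276)]
        hsv=cv2.cvtColor(p,cv2.COLOR_RGB2HSV)
    else:
        B={'stack':(135,190,390,450),'level':(125,218,338,362),'laid':(200,245,165,220)}
        for k,(a,b,e,f) in B.items():
            m=np.zeros(d.shape,bool); m[a:b,e:f]=1
            lo,hi={'stack':(72,90),'level':(40,52),'laid':(14,28)}[k]
            m&=(d>0)&(c[...,2]>lo)&(c[...,2]<hi); rect(m,k)
        hsv=cv2.cvtColor(p,cv2.COLOR_RGB2HSV)
    # blue outlines on floor: connected comps, dark bluish
    pi=p.astype(int); m=((pi[...,2]-pi[...,0])>15)&(c[...,2]<12)&(c[...,2]>-3)
    N,L,S,C=cv2.connectedComponentsWithStats(m.astype(np.uint8),connectivity=8)
    for i in range(1,N):
        if S[i,4]>25: print('px',np.round(C[i]),end=' '); rect(L==i,'blue')
E
```

```text
top
floor/table z [array([ 542.5, -197.8,    5.4]), array([318.4, 139.7,   1. ]), array([576.9, -95. ,   2.6]), array([479.5,  28.2,   3.6])]
stack 1097 [554.5 263.2] [60.4 91. ] 6.02 z 78.7
level 1066 [538.4  94.2] [ 24.9 229.8] 83.82 z 46.3
laid 941 [ 632.9 -271.9] [60.3 91.5] 6.91 z 19.9
px [312. 150.] blue 199 [800.6   6.4] [35.5 43.8] 37.18 z 4.7
scene
floor/table z [array([ 540.1, -184.6,    1.6]), array([ 189.6, -392.1,   -4.3])]
stack 835 [555.  264.9] [65.1 91.3] 5.33 z 76.2
level 799 [539.5  96. ] [ 24.9 233.5] 83.67 z 43.6
laid 923 [ 634.  -270.2] [64.4 90.3] 7.18 z 16.8
px [328. 272.] blue 235 [788.   11.6] [45.4 26.4] 75.93 z 2.2
px [328. 286.] blue 35 [819.6   5.5] [42.7 12.5] 82.14 z 7.2
```

```bash
python3 - <<'E'
from h import *
z=np.load('pics/top0.npz'); c=z['c'];p=z['p'];d=z['d']
m=np.zeros(d.shape,bool); m[175:330,300:490]=1
q=c[m&(c[...,2]>13)&(c[...,2]<26)]
r=cv2.minAreaRect(q[:,:2].astype(np.float32)); print('rim',r, np.median(q[:,2]))
# outlines: dark lines on floor
g=p.max(2).astype(int); bg=cv2.medianBlur(p.max(2),31).astype(int)
m2=m&(g<bg-18)&(abs(c[...,2]-5)<4)
N,L,S,C=cv2.connectedComponentsWithStats(m2.astype(np.uint8),connectivity=8)
for i in range(1,N):
    if S[i,4]>30:
        q=c[L==i]; r=cv2.minAreaRect(q[:,:2].astype(np.float32)); print(np.round(C[i]),S[i,4],np.round(r[0],1),np.round(r[1],1),round(r[2],2))
print(telemetry.state()['t'])
E
```

```text
rim ((554.9454956054688, -191.8308868408203), (367.8474426269531, 380.89215087890625), 7.813945770263672) 19.63378953111328
[385. 193.] 33 [ 694.4 -179.9] [ 5.4 58.2] 7.87
[318. 262.] 446 [528.5 -14.3] [287.4  11.2] 7.36
[409. 222.] 150 [ 628.8 -239.9] [77.1 42.3] 8.27
[444. 223.] 100 [ 628.3 -321.1] [32.8 72.5] 66.07
[351. 227.] 361 [608.9 -93.2] [ 77.5 105.6] 7.44
[351. 227.] 87 [609.6 -93.6] [36.8 37.6] 89.46
[435. 276.] 383 [ 494.6 -290.6] [ 77.  106.6] 7.83
[359. 285.] 377 [ 470.1 -112.2] [ 77.  105.7] 7.74
[435. 276.] 91 [ 494.6 -290.6] [37.7 36.9] 1.9
[360. 285.] 94 [ 470.4 -111.7] [37.2 38.2] 0.85
0.1
```

```bash
cat > to.py <<'E'
import sys; from h import *
s=telemetry.state(); t=np.array(list(map(float,sys.argv[1:5])))
M=R.from_euler('xyz',s['tcp_rot']); y=s['tcp_rot'][2]
d=M.inv().apply(t[:3]-s['eef_pos']); a=(y-t[3]+np.pi/2)%np.pi-np.pi/2
print('shift',np.round(d,1),'turn',round(a,3),'yaw',round(y,3),'t',s['t'],'pos',np.round(s['eef_pos'],1),'j6',round(s['joints'][5],2),'F',np.round(s['ft_force'],1))
E
python3 to.py 440 -200 220 1.676
```

```text
shift [ 370.1 -314.    -5.5] turn -1.404 yaw 0.272 t 0.1 pos [ 167.8 -601.8  214.1] j6 -0.11 F [1.  0.1 0.4]
```

Careful with the scale: shifts go in shares of 1000 mm and turns go in shares of 120 degrees. That gives: 155 mm / 1000 = 0.155, -131 mm / 1000 = -0.131, -0.6 rad / 2.0944 = -0.2865.

```bash
echo '[[[0.155,-0.131,-0.002],-0.2865,1],[[0.155,-0.131,-0.002],-0.2865,1],[[0.155,-0.131,-0.002],-0.2865,1],[[0.155,-0.131,-0.002],-0.2865,1],[[0.155,-0.131,-0.002],-0.2865,1]]' | python3 steer.py; python3 to.py 440 -200 220 1.676
```

```text
t: 0.52
eef_pos: [282.7, -432.0, 216.4]
tcp_rot: [-3.141, -0.0, 0.878]
ft_force: [1.0, -0.4, 0.3]
opening: 1.002
grip_force: 0.0
shift [279.  -27.1  -3.4] turn -0.798 yaw 0.878 t 0.5167 pos [ 282.7 -432.   216.4] j6 -0.43 F [ 1.  -0.4  0.3]
```

In the tool's units: 205 mm / 1000 = 0.205, -20 mm / 1000 = -0.02, -0.6 rad / 2.0944 = -0.2865.

```bash
echo '[[[0.205,-0.02,0],-0.2865,1],[[0.205,-0.02,0],-0.2865,1],[[0.205,-0.02,0],-0.2865,1],[[0.205,-0.02,0],-0.2865,1],[[0.205,-0.02,0],-0.2865,1]]' | python3 steer.py; python3 to.py 530 60 180 1.676;  python3 to.py 554.5 263 140 1.676
```

```text
t: 0.93
eef_pos: [399.3, -262.4, 216.6]
tcp_rot: [-3.142, -0.0, 1.478]
ft_force: [0.3, -1.6, 0.6]
opening: 1.003
grip_force: 0.0
shift [333.1 100.4  36.6] turn -0.198 yaw 1.478 t 0.9333 pos [ 399.3 -262.4  216.6] j6 -0.63 F [ 0.3 -1.6  0.6]
shift [537.5 106.   76.6] turn -0.198 yaw 1.478 t 0.9333 pos [ 399.3 -262.4  216.6] j6 -0.63 F [ 0.3 -1.6  0.6]
```

In the tool's units: 202 mm / 1000 = 0.202, 40 mm / 1000 = 0.04, -0.198 rad / 2.0944 = -0.0945.

```bash
echo '[[[0.202,0.04,0.02],-0.0945,1],[[0.202,0.04,0.02],-0.0945,1],[[0.202,0.04,0.02],-0.0945,1],[[0.202,0.04,0.02],-0.0945,1],[[0.202,0.04,0.02],-0.0945,1]]' | python3 steer.py; python3 to.py 554.5 263 140 1.676
```

```text
t: 1.35
eef_pos: [458.4, -65.3, 196.4]
tcp_rot: [-3.141, 0.0, 1.67]
ft_force: [0.4, 0.1, -0.0]
opening: 0.998
grip_force: 0.0
shift [317.2 128.1  56.4] turn -0.006 yaw 1.67 t 1.35 pos [458.4 -65.3 196.4] j6 -0.38 F [ 0.4  0.1 -0. ]
```

In the tool's units: 202 mm / 1000 = 0.202, 30 mm / 1000 = 0.03.

```bash
echo '[[[0.202,0,0.03],0,1],[[0.202,0,0.03],0,1],[[0.202,0,0.03],0,1],[[0.202,0,0.03],0,1],[[0.202,0,0.03],0,1]]' | python3 steer.py >/dev/null; python3 to.py 554.5 263 120 1.676
```

```text
shift [115.  129.   46.2] turn -0.006 yaw 1.67 t 1.7667 pos [437.5 135.8 166.2] j6 0.06 F [ 0.7 -0.1  0.2]
```

In the tool's units: 129 mm / 1000 = 0.129, 115 mm / 1000 = 0.115, -0.006 rad / 2.0944 = -0.0029.

```bash
echo '[[[0.115,0.129,0.046],-0.0029,1],[[0.115,0.129,0.046],-0.0029,1],[[0.115,0.129,0.046],-0.0029,1],[[0.115,0.129,0.046],-0.0029,1],[[0.115,0.129,0.046],-0.0029,1]]' | python3 steer.py >/dev/null; python3 to.py 554.5 263 67 1.676
```

```text
shift [-0.9 -3.2 51.5] turn 0.001 yaw 1.677 t 2.1833 pos [557.6 264.2 118.5] j6 0.23 F [-0.9 -0.2 -0.4]
```

In the tool's units: 35 mm / 1000 = 0.035, 20 mm / 1000 = 0.02.

```bash
echo '[[[0,0,0.02],0,1],[[0,0,0.035],0,1],[[0,0,0.035],0,1],[[0,0,0.035],0,1]]' | python3 steer.py >/dev/null; python3 to.py 554.5 263.2 67 1.676
```

```text
shift [ 2.6 -0.2 18. ] turn -0.0 yaw 1.676 t 2.5167 pos [555.  260.6  85. ] j6 0.23 F [0.7 0.6 0.5]
```

In the tool's units: 18 mm / 1000 = 0.018, 17 mm / 1000 = 0.017.

```bash
echo '[[[0.0025,0,0.017],0,1],[[0.0025,0,0.018],0,1],[[0.0025,0,0.018],0,1]]' | python3 steer.py | grep -E 'eef|force'; echo '[[[0,0,0],0,0],[[0,0,0],0,0],[[0,0,0],0,0],[[0,0,0],0,0],[[0,0,0],0,0]]' | python3 steer.py
```

```text
eef_pos: [555.0, 263.1, 68.1]
ft_force: [-0.1, -0.1, 0.1]
grip_force: 0.0
t: 3.18
eef_pos: [555.2, 263.2, 68.0]
tcp_rot: [3.141, -0.0, 1.676]
ft_force: [-0.5, 0.1, 0.5]
opening: 0.709
grip_force: 0.0
```

```bash
python3 - <<'E'
from h import *
print(telemetry.state()['eef_pos']); p,d=cam('scene'); cv2.imwrite('pics/g1.png',cv2.resize(cv2.cvtColor(p,cv2.COLOR_RGB2BGR)[80:240,330:530],None,fx=3,fy=3))
E
```

```text
[555.21242262 263.24604696  67.96682933]
```

View pics/g1.png

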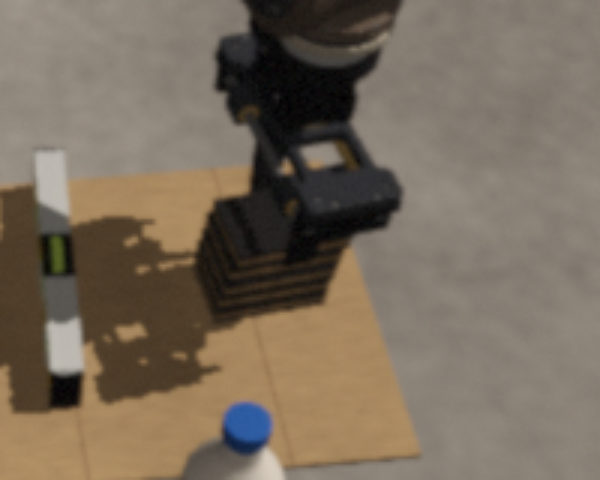

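The gripper sits over the top pad with the near finger at about (300,240), and the stack below it is undisturbed. The fingers are still closing, so I'll give them more time.

```bash
echo '[[[0,0,0],0,0],[[0,0,0],0,0],[[0,0,0],0,0]]' | python3 steer.py
```

```text
t: 3.48
eef_pos: [555.1, 263.3, 67.8]
tcp_rot: [3.141, 0.0, 1.676]
ft_force: [-0.5, -1.0, 3.1]
opening: 0.624
grip_force: 30.0
```

Gripped at 59 mm. Lifting, then carrying to mark BL (609,-93.4) first.

In the tool's units: -60 mm / 1000 = -0.06, -40 mm / 1000 = -0.04.

```bash
echo '[[[0,0,-0.01],0,0],[[0,0,-0.04],0,0],[[0,0,-0.06],0,0],[[0,0,-0.06],0,0]]' | python3 steer.py|grep -E 'eef|opening|grip'; python3 to.py 609 -93.4 110 1.7075; python3 - <<'E'
from h import *
p,d=cam('scene'); cv2.imwrite('pics/g2.png',cv2.resize(cv2.cvtColor(p,cv2.COLOR_RGB2BGR)[40:240,330:530],None,fx=3,fy=3))
E
```

```text
eef_pos: [556.7, 263.9, 132.0]
opening: 0.626
grip_force: 30.0
shift [-360.8   14.5   21.6] turn -0.032 yaw 1.676 t 3.8167 pos [556.7 263.9 132. ] j6 0.23 F [ 0.2 -0.2 -1.1]
```

View pics/g2.png

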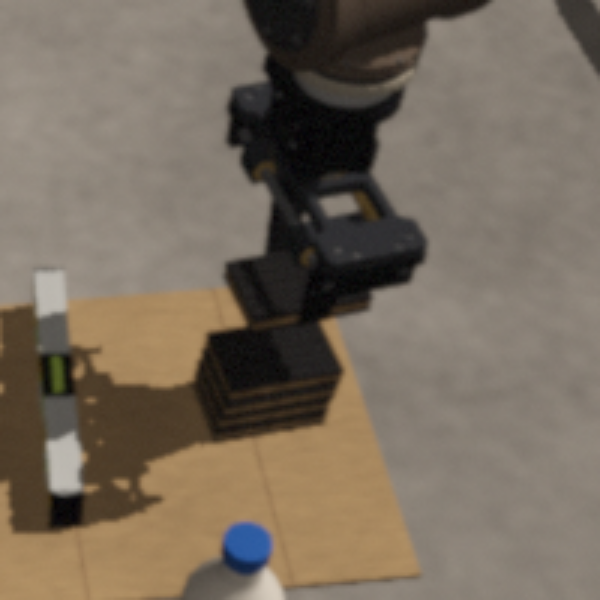

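One pad has been lifted (centred about (300,285)), and four remain on the stack below it.

In the tool's units: -202 mm / 1000 = -0.202, 8 mm / 1000 = 0.008.

```bash
echo '[[[-0.202,0.008,0],0,0],[[-0.202,0.008,0],0,0],[[-0.202,0.008,0],0,0],[[-0.202,0.008,0],0,0],[[-0.202,0.008,0],0,0]]' | python3 steer.py>/dev/null; echo '[[[-0.159,0.006,0.04],-0.0153,0],[[-0.159,0.006,0.04],-0.0153,0],[[-0.159,0.006,0.04],-0.0153,0],[[-0.159,0.006,0.04],-0.0153,0],[[-0.159,0.006,0.04],-0.0153,0]]' | python3 steer.py|grep -E 'eef|opening|grip'; python3 to.py 609 -93.4 9 1.7075; cat > top.py <<'E'
from h import *
import sys
x,y,lo,hi=map(float,sys.argv[1:5]); r=float(sys.argv[5]) if len(sys.argv)>5 else 65
p,d=cam('top'); c=cloud('top',d)
m=(d>0)&(c[...,2]>lo)&(c[...,2]<hi)&(abs(c[...,0]-x)<r)&(abs(c[...,1]-y)<r)
q=c[m]; e=cv2.minAreaRect(q[:,:2].astype(np.float32)); print(m.sum(),np.round(e[0],1),np.round(e[1],1),'deg',round(e[2],2),'z',np.round(np.median(q[:,2]),1))
E
python3 top.py 554 263 57 73
```

```text
eef_pos: [606.4, -100.1, 84.9]
opening: 0.629
grip_force: 30.0
shift [ 6.3  3.6 75.9] turn -0.004 yaw 1.703 t 4.7 pos [ 606.4 -100.1   84.9] j6 -0.4 F [-0.4  0.2 -0.6]
1062 [554.7 259.5] [60.4 90.6] deg 4.27 z 63.8
```

In the tool's units: 50 mm / 1000 = 0.05, 30 mm / 1000 = 0.03.

```bash
echo '[[[0.005,0.0036,0.03],0,0],[[0.005,0.0036,0.05],0,0],[[0.005,0.0036,0.05],0,0],[[0.005,0.0036,0.05],0,0],[[0.005,0.0036,0.05],0,0]]' | python3 steer.py>/dev/null; python3 to.py 609 -93.4 9.5 1.7075
```

```text
shift [-4.9 -1.8 29. ] turn 0.001 yaw 1.709 t 5.1667 pos [610.1 -88.3  38.5] j6 -0.39 F [ 0.4  0.4 -0.5]
```

In the tool's units: 20 mm / 1000 = 0.02, 12 mm / 1000 = 0.012.

```bash
echo '[[[-0.005,-0.0018,0],0,0],[[-0.005,-0.0018,0.012],0,0],[[-0.005,-0.0018,0.02],0,0],[[-0.005,-0.0018,0.02],0,0],[[-0.005,-0.0018,0.02],0,0]]' | python3 steer.py>/dev/null; python3 to.py 609 -93.4 9.3 1.7075
```

```text
shift [0.5 0.8 7.6] turn 0.0 yaw 1.708 t 5.5833 pos [608.2 -94.   16.9] j6 -0.4 F [ 0.1  0.3 -0.3]
```

In the tool's units: 7.6 mm / 1000 = 0.0076, 7 mm / 1000 = 0.007.

```bash
echo '[[[0.0005,0.0008,0.004],0,0],[[0.0005,0.0008,0.007],0,0],[[0.0005,0.0008,0.0076],0,0],[[0.0005,0.0008,0.0076],0,0]]' | python3 steer.py; echo '[[[0,0,0],0,0.8],[[0,0,0],0,0.8],[[0,0,0],0,0.8],[[0,0,0],0,0.85],[[0,0,-0.005],0,0.85]]' | python3 steer.py; echo '[[[0,0,-0.035],0,0.85],[[0,0,-0.07],0,0.85],[[0,0,-0.1],0,0.85],[[0,0,-0.1],0,0.85]]' | python3 steer.py|grep -E 'eef|opening|grip'; python3 to.py 554.7 259.5 120 1.645
```

```text
t: 5.92
eef_pos: [609.3, -93.4, 9.8]
tcp_rot: [-3.141, -0.0, 1.708]
ft_force: [-0.1, 0.3, -0.6]
opening: 0.627
grip_force: 30.0
t: 6.33
eef_pos: [609.0, -93.4, 14.6]
tcp_rot: [-3.141, -0.0, 1.708]
ft_force: [0.8, 0.4, 1.6]
opening: 0.841
grip_force: 0.0
eef_pos: [611.7, -94.0, 121.3]
opening: 0.851
grip_force: 0.0
shift [357.9  -8.2  -0. ] turn 0.063 yaw 1.708 t 6.6667 pos [611.7 -94.  121.3] j6 -0.4 F [ 0.7 -1.5  0.6]
```

```bash
echo '[[[0.18,-0.004,0.01],0,1],[[0.18,-0.004,0.01],0,1],[[0.18,-0.004,0.01],0,1],[[0.18,-0.004,0.01],0,1],[[0.18,-0.004,0.01],0,1]]' | python3 steer.py>/dev/null; echo '[[[0.178,-0.004,0.008],0.0301,1],[[0.178,-0.004,0.008],0.0301,1],[[0.178,-0.004,0.008],0.0301,1],[[0.178,-0.004,0.008],0.0301,1],[[0.178,-0.004,0.008],0.0301,1]]' | python3 steer.py|grep -E 'eef|opening'; python3 top.py 609 -93 14 27 55; python3 to.py 554.7 259.5 85 1.645
```

```text
eef_pos: [551.3, 264.5, 96.8]
opening: 1.002
941 [609.5 -93.2] [60.5 90.1] deg 8.07 z 19.9
shift [-5.   2.9 11.8] turn 0.004 yaw 1.649 t 7.55 pos [551.4 264.2  96.8] j6 0.26 F [-1.1  1.5  0.1]
```

Pad 1 is laid within 1 mm of its target. Next is pad 2.

In the tool's units: 10 mm / 1000 = 0.01, -3 mm / 1000 = -0.003, 0.004 rad / 2.0944 = 0.0019.

```bash
echo '[[[-0.003,0.002,0.01],0.0019,1],[[-0.003,0.002,0.01],0.0019,1],[[-0.003,0.002,0.01],0.0019,1]]' | python3 steer.py>/dev/null; python3 to.py 554.7 259.5 52.8 1.645
```

```text
shift [ 4.1  0.  33.4] turn -0.006 yaw 1.639 t 7.8 pos [555.  255.5  86.2] j6 0.26 F [ 0.1 -0.6  0.1]
```

In the tool's units: 33.4 mm / 1000 = 0.0334, 25 mm / 1000 = 0.025, -0.004 rad / 2.0944 = -0.0019.

```bash
echo '[[[0.004,0,0.012],-0.0019,1],[[0.004,0,0.025],-0.0019,1],[[0.004,0,0.0334],-0.0019,1],[[0.004,0,0.0334],-0.0019,1],[[0.004,0,0.0334],-0.0019,0.7]]' | python3 steer.py|grep eef; echo '[[[0,0,0],0,0],[[0,0,0],0,0],[[0,0,0],0,0],[[0,0,0],0,0],[[0,0,0],0,0]]' | python3 steer.py>/dev/null;echo '[[[0,0,0],0,0],[[0,0,0],0,0]]' | python3 steer.py
```

```text
eef_pos: [554.5, 260.7, 53.0]
t: 8.8
eef_pos: [554.6, 261.3, 53.9]
tcp_rot: [3.141, -0.0, 1.645]
ft_force: [0.1, -0.1, 3.0]
opening: 0.623
grip_force: 30.0
```

In the tool's units: -60 mm / 1000 = -0.06, -40 mm / 1000 = -0.04.

```bash
echo '[[[0,0,-0.01],0,0],[[0,0,-0.04],0,0],[[0,0,-0.06],0,0],[[0,0,-0.06],0,0]]' | python3 steer.py|grep -E 'eef|opening|grip'; python3 to.py 470 -110.5 100 1.7075
```

```text
eef_pos: [556.0, 261.9, 118.0]
opening: 0.626
grip_force: 30.0
shift [-365.  -113.5   16.8] turn -0.063 yaw 1.645 t 9.1333 pos [556.  261.9 118. ] j6 0.26 F [ 0.3  0.3 -0.1]
```

In the tool's units: -195 mm / 1000 = -0.195, -60 mm / 1000 = -0.06.

```bash
echo '[[[-0.195,-0.06,0],0,0],[[-0.195,-0.06,0],0,0],[[-0.195,-0.06,0],0,0],[[-0.195,-0.06,0],0,0],[[-0.195,-0.06,0],0,0]]' | python3 steer.py>/dev/null; echo '[[[-0.168,-0.053,0.025],-0.0301,0],[[-0.168,-0.053,0.025],-0.0301,0],[[-0.168,-0.053,0.025],-0.0301,0],[[-0.168,-0.053,0.025],-0.0301,0],[[-0.168,-0.053,0.025],-0.0301,0]]' | python3 steer.py|grep -E 'eef|opening|grip'; python3 top.py 554 261 42 58;  python3 to.py 470 -110.4 60 1.7075
```

```text
eef_pos: [467.2, -113.0, 87.9]
opening: 0.625
grip_force: 30.0
1023 [557.2 256.4] [60.2 90.2] deg 4.35 z 48.7
shift [ 2.   2.9 27.9] turn -0.004 yaw 1.704 t 10.0167 pos [ 467.4 -112.8   87.9] j6 -0.51 F [-0.4 -0.4 -1.2]
```

In the tool's units: 50 mm / 1000 = 0.05, 20 mm / 1000 = 0.02.

```bash
echo '[[[0.002,0.001,0.02],0,0],[[0.002,0.001,0.05],0,0],[[0.002,0.001,0.05],0,0],[[0.002,0.001,0.05],0,0],[[0.002,0.001,0.05],0,0]]' | python3 steer.py>/dev/null; python3 to.py 470 -110.4 10.5 1.7075
```

```text
shift [-3.9 -0.3 28.9] turn 0.001 yaw 1.709 t 10.4333 pos [ 469.7 -106.5   39.4] j6 -0.5 F [ 0.5 -0.2 -0.7]
```

In the tool's units: 29 mm / 1000 = 0.029, 27 mm / 1000 = 0.027.

```bash
echo '[[[-0.004,-0.0003,0.01],0,0],[[-0.004,-0.0003,0.02],0,0],[[-0.004,-0.0003,0.027],0,0],[[-0.004,-0.0003,0.029],0,0],[[-0.004,-0.0003,0.029],0,0]]' | python3 steer.py; python3 to.py 470 -110.4 10 1.7075
```

```text
t: 10.85
eef_pos: [469.5, -111.0, 9.6]
tcp_rot: [-3.141, 0.0, 1.708]
ft_force: [-1.3, -1.1, 5.2]
opening: 0.629
grip_force: 30.0
shift [ 0.5  0.6 -0.4] turn 0.0 yaw 1.708 t 10.85 pos [ 469.5 -111.     9.6] j6 -0.51 F [-1.3 -1.1  5.2]
```

Pad 2 touches the floor with 5 N. Releasing, lifting and going back for pad 3 at (557.2, 256.4), 4.35°, top at 48.7.

In the tool's units: -5 mm / 1000 = -0.005.

```bash
echo '[[[0,0,0],0,0.8],[[0,0,0],0,0.8],[[0,0,0],0,0.8],[[0,0,0],0,0.85],[[0,0,-0.005],0,0.85]]' | python3 steer.py|grep -E 'open|grip'; echo '[[[0,0,-0.035],0,0.85],[[0,0,-0.07],0,0.85],[[0,0,-0.1],0,0.85],[[0,0,-0.1],0,0.85]]' | python3 steer.py|grep -E 'eef|opening|grip'; python3 to.py 557.2 256.4 85 1.6467
```

```text
opening: 0.84
grip_force: 0.0
eef_pos: [471.4, -111.6, 119.6]
opening: 0.849
grip_force: 0.0
shift [352.9 135.1  34.2] turn 0.061 yaw 1.708 t 11.6 pos [ 471.4 -111.6  119.6] j6 -0.51 F [ 0.7 -0.4  1.2]
```

In the tool's units: 190 mm / 1000 = 0.19, 74 mm / 1000 = 0.074.

```bash
echo '[[[0.19,0.074,0],0,1],[[0.19,0.074,0],0,1],[[0.19,0.074,0],0,1],[[0.19,0.074,0],0,1],[[0.19,0.074,0],0,1]]' | python3 steer.py>/dev/null; echo '[[[0.164,0.06,0.03],0.0291,1],[[0.164,0.06,0.03],0.0291,1],[[0.164,0.06,0.03],0.0291,1],[[0.164,0.06,0.03],0.0291,1],[[0.164,0.06,0.03],0.0291,1]]' | python3 steer.py|grep -E 'eef|opening'; python3 top.py 470 -112 14 27 55; python3 to.py 557.2 256.4 60 1.6467
```

```text
eef_pos: [554.0, 262.8, 83.1]
opening: 1.002
1012 [ 469.8 -113. ] [59.9 90.4] deg 8.11 z 20.0
shift [-6.   3.  23.1] turn 0.004 yaw 1.65 t 12.4833 pos [553.8 262.1  83.1] j6 0.25 F [-1.3  0.7 -0.2]
```

Pad 2 is laid, 1 mm off.

In the tool's units: 20 mm / 1000 = 0.02, 10 mm / 1000 = 0.01.

```bash
echo '[[[-0.003,0.001,0.01],0,1],[[-0.003,0.001,0.02],0,1],[[-0.003,0.001,0.02],0,1],[[-0.003,0.001,0.02],0,1]]' | python3 steer.py>/dev/null; python3 to.py 557.2 256.4 37.8 1.6467
```

```text
shift [ 2.8  2.6 26.1] turn -0.002 yaw 1.645 t 12.8167 pos [554.9 253.4  63.9] j6 0.25 F [ 0.1 -0.2 -1. ]
```

In the tool's units: 26 mm / 1000 = 0.026, 20 mm / 1000 = 0.02.

```bash
echo '[[[0.002,0.0024,0.01],0,1],[[0.002,0.0024,0.02],0,1],[[0.002,0.0024,0.026],0,1],[[0.002,0.0024,0.026],0,1],[[0.002,0.0024,0.026],0,0.7]]' | python3 steer.py|grep eef; echo '[[[0,0,0],0,0],[[0,0,0],0,0],[[0,0,0],0,0],[[0,0,0],0,0],[[0,0,0],0,0]]' | python3 steer.py>/dev/null;echo '[[[0,0,0],0,0],[[0,0,0],0,0]]' | python3 steer.py; echo '[[[0,0,-0.01],0,0],[[0,0,-0.04],0,0],[[0,0,-0.07],0,0],[[0,0,-0.07],0,0]]' | python3 steer.py|grep -E 'eef|opening|grip'; python3 to.py 494.7 -290.6 100 1.7075
```

```text
eef_pos: [557.2, 257.1, 38.0]
t: 13.82
eef_pos: [557.5, 257.3, 38.8]
tcp_rot: [3.141, -0.0, 1.647]
ft_force: [-0.9, -0.0, 2.7]
opening: 0.625
grip_force: 30.0
eef_pos: [559.5, 258.0, 114.3]
opening: 0.624
grip_force: 30.0
shift [-542.1 -106.4   12.6] turn -0.061 yaw 1.647 t 14.15 pos [559.5 258.  114.3] j6 0.25 F [1.3 0.5 0.1]
```

In the tool's units: -195 mm / 1000 = -0.195, -38 mm / 1000 = -0.038.

```bash
echo '[[[-0.195,-0.038,0],0,0],[[-0.195,-0.038,0],0,0],[[-0.195,-0.038,0],0,0],[[-0.195,-0.038,0],0,0],[[-0.195,-0.038,0],0,0]]' | python3 steer.py>/dev/null; echo '[[[-0.195,-0.038,0],0,0],[[-0.195,-0.038,0],0,0],[[-0.195,-0.038,0],0,0],[[-0.195,-0.038,0],0,0],[[-0.195,-0.038,0],0,0]]' | python3 steer.py>/dev/null; echo '[[[-0.15,-0.03,0.025],-0.0291,0],[[-0.15,-0.03,0.025],-0.0291,0],[[-0.15,-0.03,0.025],-0.0291,0],[[-0.15,-0.03,0.025],-0.0291,0],[[-0.15,-0.03,0.025],-0.0291,0]]' | python3 steer.py|grep -E 'eef|opening|grip'; python3 top.py 554 261 26 43; python3 top.py 538.4 94.2 40 52 130;  python3 to.py 494.5 -289.7 60 1.7075
```

```text
eef_pos: [491.9, -294.1, 82.8]
opening: 0.63
grip_force: 30.0
1005 [557.3 254. ] [60.6 89.9] deg 3.57 z 33.7
1073 [538.5  94.2] [ 25.4 230.1] deg 83.37 z 46.2
shift [-0.1  2.4 23.4] turn -0.002 yaw 1.705 t 15.5 pos [ 492.1 -290.    83.4] j6 -0.78 F [ 0.1  1.5 -1.8]
```

In the tool's units: 50 mm / 1000 = 0.05, 20 mm / 1000 = 0.02, -0.002 rad / 2.0944 = -0.001.

```bash
echo '[[[0,0.002,0.02],-0.001,0],[[0,0.002,0.05],-0.001,0],[[0,0.002,0.05],-0.001,0],[[0,0.002,0.05],-0.001,0],[[0,0.002,0.05],-0.001,0]]' | python3 steer.py>/dev/null; python3 to.py 494.5 -289.7 9.9 1.7075
```

```text
shift [-1.2 -1.  24.9] turn 0.003 yaw 1.711 t 15.9167 pos [ 495.3 -288.4   34.8] j6 -0.78 F [ 0.5  0.  -0.4]
```

In the tool's units: 25 mm / 1000 = 0.025, 23 mm / 1000 = 0.023.

```bash
echo '[[[-0.001,-0.001,0.01],0,0],[[-0.001,-0.001,0.018],0,0],[[-0.001,-0.001,0.023],0,0],[[-0.001,-0.001,0.025],0,0],[[-0.001,-0.001,0.025],0,0]]' | python3 steer.py; python3 to.py 494.5 -289.7 10 1.7075
```

```text
t: 16.33
eef_pos: [493.8, -290.0, 9.5]
tcp_rot: [-3.142, 0.0, 1.71]
ft_force: [-2.0, 3.0, 13.2]
opening: 0.625
grip_force: 30.0
shift [ 0.2  0.7 -0.5] turn 0.003 yaw 1.71 t 16.3333 pos [ 493.8 -290.     9.5] j6 -0.79 F [-2.   3.  13.2]
```

In the tool's units: -5 mm / 1000 = -0.005.

```bash
echo '[[[0,0,0],0,0.8],[[0,0,0],0,0.8],[[0,0,0],0,0.8],[[0,0,0],0,0.85],[[0,0,-0.005],0,0.85]]' | python3 steer.py|grep -E 'open|grip'; echo '[[[0,0,-0.035],0,0.85],[[0,0,-0.07],0,0.85],[[0,0,-0.11],0,0.85],[[0,0,-0.11],0,0.85]]' | python3 steer.py|grep -E 'eef|opening|grip'; python3 to.py 538.4 94.2 85 3.029
```

```text
opening: 0.839
grip_force: 0.0
eef_pos: [496.1, -291.6, 130.5]
opening: 0.851
grip_force: 0.0
shift [376.5  95.1  43.5] turn -1.319 yaw 1.71 t 17.0833 pos [ 496.1 -291.6  130.5] j6 -0.79 F [ 0.9 -1.3  0.4]
```

In the tool's units: 190 mm / 1000 = 0.19, 48 mm / 1000 = 0.048, -0.6 rad / 2.0944 = -0.2865.

```bash
echo '[[[0.19,0.048,0],-0.2865,1],[[0.19,0.048,0],-0.2865,1],[[0.19,0.048,0],-0.2865,1],[[0.19,0.048,0],-0.2865,1],[[0.19,0.048,0],-0.2865,1]]' | python3 steer.py|grep eef; python3 top.py 494.6 -290.6 14 27 55; python3 to.py 538.4 94.2 100 3.029
```

```text
eef_pos: [514.8, -92.4, 123.8]
823 [ 494.9 -296.1] [59.8 78.7] deg 7.95 z 20.0
shift [117.6 142.7  24. ] turn -0.704 yaw 2.325 t 17.55 pos [514.9 -89.2 123.9] j6 -1.05 F [-0.8  2.6 -0. ]
```

In the tool's units: 130 mm / 1000 = 0.13, 108 mm / 1000 = 0.108, -0.6 rad / 2.0944 = -0.2865.

```bash
echo '[[[0.108,0.13,0.01],-0.2865,1],[[0.108,0.13,0.01],-0.2865,1],[[0.108,0.13,0.01],-0.2865,1],[[0.108,0.13,0.01],-0.2865,1],[[0.108,0.13,0.01],-0.2865,1]]' | python3 steer.py|grep eef; python3 top.py 494.6 -290.6 14 27 55; python3 to.py 538.4 94.2 80 3.029
```

```text
eef_pos: [538.6, 77.5, 113.4]
1003 [ 494.  -290.2] [59.8 91.3] deg 8.08 z 19.9
shift [ 4.  18.2 33.4] turn -0.103 yaw 2.926 t 18.0167 pos [538.5  75.5 113.4] j6 -1.34 F [-0.1  0.1 -0.1]
```

Pad 3 is laid within 1 mm. Now the level.

In the tool's units: 50 mm / 1000 = 0.05, 20 mm / 1000 = 0.02, -0.103 rad / 2.0944 = -0.0492.

```bash
echo '[[[0.004,0.018,0.02],-0.0492,1],[[0.004,0.018,0.05],-0.0492,1],[[0.004,0.018,0.05],-0.0492,1],[[0.004,0.018,0.05],-0.0492,1],[[0.004,0.018,0.05],-0.0492,1]]' | python3 steer.py|grep eef; python3 to.py 538.4 94.2 18 3.029
```

```text
eef_pos: [539.1, 89.7, 64.6]
shift [ 1.3  4.3 46.6] turn -0.019 yaw 3.01 t 18.4333 pos [539.1  89.7  64.6] j6 -1.39 F [ 0.  -0.4 -0. ]
```

In the tool's units: 46 mm / 1000 = 0.046, 35 mm / 1000 = 0.035, -0.019 rad / 2.0944 = -0.0091.

```bash
echo '[[[0.001,0.0043,0.015],-0.0091,1],[[0.001,0.0043,0.035],-0.0091,1],[[0.001,0.0043,0.046],-0.0091,1],[[0.001,0.0043,0.046],-0.0091,0.6]]' | python3 steer.py>/dev/null; echo '[[[0,0,0],0,0],[[0,0,0],0,0],[[0,0,0],0,0],[[0,0,0],0,0],[[0,0,0],0,0]]' | python3 steer.py>/dev/null;echo '[[[0,0,0],0,0],[[0,0,0],0,0],[[0,0,0],0,0],[[0,0,0],0,0],[[0,0,0],0,0]]' | python3 steer.py; python3 top.py 538.4 94.2 40 52 130
```

```text
t: 19.6
eef_pos: [538.2, 95.0, 17.6]
tcp_rot: [-3.141, -0.0, 3.032]
ft_force: [-0.6, -0.0, -0.2]
opening: 0.287
grip_force: 0.0
129 [637.   83.1] [24.1 31.3] deg 82.27 z 46.2
```

In the tool's units: -80 mm / 1000 = -0.08, -40 mm / 1000 = -0.04.

```bash
echo '[[[0,0,0],0,0],[[0,0,0],0,0],[[0,0,0],0,0]]' | python3 steer.py; echo '[[[0,0,-0.01],0,0],[[0,0,-0.04],0,0],[[0,0,-0.08],0,0],[[0,0,-0.08],0,0]]' | python3 steer.py|grep -E 'eef|rot|opening|grip'; python3 to.py 482.4 -201.3 100 1.7075
```

```text
t: 19.9
eef_pos: [538.2, 95.0, 17.6]
tcp_rot: [-3.141, -0.0, 3.032]
ft_force: [0.0, 0.9, 0.6]
opening: 0.247
grip_force: 30.0
eef_pos: [540.7, 95.2, 103.8]
tcp_rot: [3.14, 0.008, 3.032]
opening: 0.248
grip_force: 30.0
shift [  25.5 -301.1    3.2] turn 1.324 yaw 3.032 t 20.2333 pos [540.7  95.2 103.8] j6 -1.41 F [ 1.1  0.5 -1.3]
```

In the tool's units: -130 mm / 1000 = -0.13, 10 mm / 1000 = 0.01, 0.6 rad / 2.0944 = 0.2865.

```bash
echo '[[[0.01,-0.13,0],0.2865,0],[[0.01,-0.13,0],0.2865,0],[[0.01,-0.13,0],0.2865,0],[[0.01,-0.13,0],0.2865,0],[[0.01,-0.13,0],0.2865,0]]' | python3 steer.py|grep -E 'eef|grip'; python3 to.py 482.4 -201.3 100 1.7075
```

```text
eef_pos: [513.6, -35.7, 98.0]
grip_force: 30.0
shift [ -85.8 -145.1   -2. ] turn 0.714 yaw 2.422 t 20.65 pos [513.6 -35.7  98. ] j6 -1.05 F [ 0.5  0.9 -2. ]
```

In the tool's units: -142 mm / 1000 = -0.142, -83 mm / 1000 = -0.083, 0.6 rad / 2.0944 = 0.2865.

```bash
echo '[[[-0.083,-0.142,0],0.2865,0],[[-0.083,-0.142,0],0.2865,0],[[-0.083,-0.142,0],0.2865,0],[[-0.083,-0.142,0],0.2865,0],[[-0.083,-0.142,0],0.2865,0]]' | python3 steer.py|grep -E 'eef|grip'; python3 to.py 482.4 -201.3 80 1.7075
```

```text
eef_pos: [483.8, -200.6, 98.0]
grip_force: 30.0
shift [-0.3 -1.5 18. ] turn 0.113 yaw 1.821 t 21.0667 pos [ 483.8 -200.6   98. ] j6 -0.77 F [-0.6 -0.2 -2.9]
```

In the tool's units: 45 mm / 1000 = 0.045, 35 mm / 1000 = 0.035, 0.113 rad / 2.0944 = 0.054.

```bash
echo '[[[0,-0.001,0.01],0.054,0],[[0,-0.001,0.035],0.054,0],[[0,-0.001,0.045],0.054,0],[[0,-0.001,0.045],0.054,0]]' | python3 steer.py|grep -E 'eef|grip'; python3 to.py 482.4 -201.3 35 1.7075; python3 top.py 482.4 -201.3 45 110 150;
```

```text
eef_pos: [482.5, -194.7, 51.0]
grip_force: 30.0
shift [-6.6 -1.  16. ] turn 0.012 yaw 1.72 t 21.4 pos [ 482.5 -194.7   51. ] j6 -0.66 F [-0.4 -0.1 -1.8]
398 [ 471.6 -120.9] [23.9 79.9] deg 8.49 z 79.7
```

In the tool's units: 15.5 mm / 1000 = 0.0155, 14 mm / 1000 = 0.014, 0.012 rad / 2.0944 = 0.0057.

```bash
echo '[[[-0.0065,-0.001,0.006],0.0057,0],[[-0.0065,-0.001,0.01],0.0057,0],[[-0.0065,-0.001,0.014],0.0057,0],[[-0.0065,-0.001,0.0155],0.0057,0],[[-0.0065,-0.001,0.0155],0.0057,0]]' | python3 steer.py; python3 to.py 482.4 -201.3 33.5 1.7075
```

```text
t: 21.87
eef_pos: [483.4, -201.7, 36.9]
tcp_rot: [-3.141, -0.0, 1.707]
ft_force: [0.2, -0.5, -1.6]
opening: 0.253
grip_force: 30.0
shift [ 0.5 -0.9  3.5] turn -0.001 yaw 1.707 t 21.8667 pos [ 483.4 -201.7   36.9] j6 -0.66 F [ 0.2 -0.5 -1.6]
```

In the tool's units: 3.3 mm / 1000 = 0.0033, 3 mm / 1000 = 0.003.

```bash
echo '[[[0.0004,-0.0009,0.002],0,0],[[0.0004,-0.0009,0.003],0,0],[[0.0004,-0.0009,0.0033],0,0],[[0.0004,-0.0009,0.0033],0,0]]' | python3 steer.py
```

```text
t: 22.2
eef_pos: [482.5, -201.5, 33.8]
tcp_rot: [-3.142, 0.0, 1.707]
ft_force: [0.3, 0.8, -2.9]
opening: 0.253
grip_force: 30.0
```

In the tool's units: 0.4 mm / 1000 = 0.0004.

```bash
echo '[[[0,0,0.0004],0,0],[[0,0,0.0004],0,0]]' | python3 steer.py|grep ft; echo '[[[0,0,0.0004],0,0.5],[[0,0,0.0004],0,0.5],[[0,0,0.0004],0,0.5],[[0,0,0.0004],0,0.5],[[0,0,0.0004],0,0.5]]' | python3 steer.py|grep -E 'ft|open|eef'; echo '[[[0,0,-0.02],0,0.6],[[0,0,-0.05],0,0.6],[[0,0,-0.09],0,0.6],[[0,0,-0.12],0,0.6],[[0,0,-0.15],0,0.6]]' | python3 steer.py>/dev/null; echo '[[[0.2,0,-0.01],0,0.6],[[0.2,0,-0.01],0,0.6],[[0.2,0,-0.01],0,0.6],[[0.2,0,-0.01],0,0.6],[[0.2,0,-0.01],0,0.6]]' | python3 steer.py|grep eef;echo '[[[0.06,0,0],0,0.6],[[0.06,0,0],0,0.6],[[0.06,0,0],0,0.6],[[0.06,0,0],0,0.6]]' | python3 steer.py|grep eef; python3 top.py 482.4 -201.3 45 72 150; python3 top.py 557 254 26 43; python3 top.py 609 -93 14 27 55; python3 top.py 633 -272 14 27 55;python3 - <<'E'
from h import *
cam('top','end')
E
```

```text
ft_force: [-0.5, 0.3, -0.4]
eef_pos: [482.6, -201.6, 33.0]
ft_force: [-0.7, -0.1, 0.0]
opening: 0.491
eef_pos: [454.5, -1.2, 193.3]
eef_pos: [447.2, 56.8, 193.2]
1129 [ 482.8 -202.1] [ 24.8 230.4] deg 7.5 z 62.3
1004 [557.3 254.1] [60.2 90. ] deg 3.42 z 33.7
943 [609.3 -93.3] [60.4 90.4] deg 7.96 z 19.9
943 [ 633.1 -272. ] [60.5 91.1] deg 6.84 z 19.9
```

View pics/end.png

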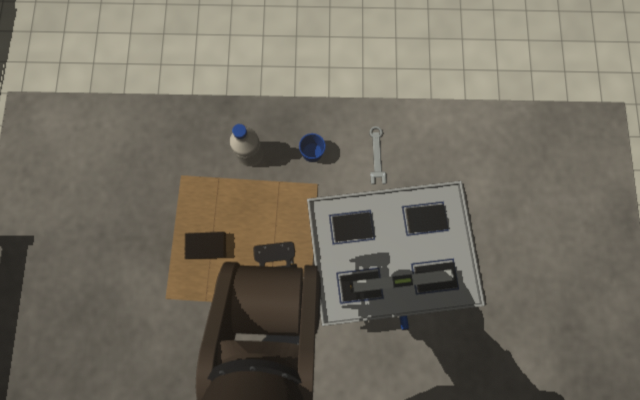

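The final picture shows pads in all four outlines, near (352,227), (427,219), (360,285) and (435,276). The level lies across the front pair, centred at (402,281). The two spares are at (205,245), and the bottle, cup and spanner have not moved.

```bash
python3 -c "
from cell import env, viewer, order, telemetry
print(order.job_done())"
```

```text
the job is handed in; nothing more can be done
None
```

The job is handed in at about 24 s: the camera shows the three pads laid within about 1 mm of their outline centres and the level across the front pair within about 1 mm; the laid pad and spares measured in place, and the bottle, cup and spanner look unmoved in the picture; no verdict was returned.

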